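Lock the push-and-twist cap on the brush-cleaner bottle

TASK

Close the brush-cleaner bottle: pick up the loose grey cap, set it over the bottle's mouth, press it down against the spring and twist it clockwise until its lugs catch and it stays locked down when let go, with its grip bar in line with the bottle's long side. Press firmly but never hard, do not force the twist, and leave the painting things around it alone.

Things in the scene. Friction and masses are not known exactly. Their poses are not given: they have to be found in the camera images.
- cap: Loose grey cap standing on the table, open side down. Round, 58 mm across; skirt 20 mm deep, bore 50 mm, closed by a 4 mm disc (its top 24 mm above the origin). On the disc a grip bar 44 mm long (cap's x), 12 mm thick (y), 28 mm tall (24 to 52 mm above the origin). Origin: centre of its underside, z up. About 60 g. A half turn makes no difference.
- cap_lugs (a point): Point on the cap's axis 2 mm above its underside, level with its two inner lugs, which sit at the foot of the skirt under the ends of the bar (+x and -x): each 10 mm wide, 4 mm tall (0 to 4 mm above the underside), reaching in to 19.5 mm from the axis.
- bottle: White oblong plastic bottle (110 mm along x, 70 mm along y), wedged in a wooden holder (140 x 100 x 40 mm) screwed to the table: it cannot move. Origin: centre of the holder's underside, z up; the neck is on this axis. Shoulder 98 mm up. Locked, the cap's origin is 14 mm below the neck's end (112 to 120 mm up); unlocked, the spring lifts it to 6 mm below it.
- bottle_mouth (a point): Point on the neck's axis 126 mm above the bottle's origin, axes as the bottle's. The neck (35 mm across, edge bevelled 2.5 mm) ends 0 to 8 mm ABOVE this point: that differs from bottle to bottle and is not measured, so find the depth by feel. Two lips, 46.6 mm across, 7 mm thick, stand out from the neck, undersides 10 mm below its end.
- bottle_lock (a point): Point on the axis 116 mm up, axes as the bottle's. Angles anticlockwise from its +x, repeating each half turn: lip from -32 to 30 deg; under it a 4 mm tooth at 20 to 30, a 9 mm end stop at -32 to -20. Set the cap on with its bar at 45 to 133 deg (58 is good); press, turn clockwise under the tooth; at 0 (5 deg of play) the lugs rise into the pocket between tooth and stop.
- bottle_seal (a point): Point on the axis 140 mm up. A sprung grey seal button stands 14 mm above the neck's end and meets the inside of the cap's disc: 3 N at first touch, 0.4 N more per mm. After 11 mm (7.5 N) a rubber ring adds 3 N per mm. The lugs pass under the tooth after 12 mm (11 N); 14 mm (18 N) is the hard stop. Press with 12 to 16 N while turning; over 30 N is too hard.
- brush_jar: Bystander: glass jar with brushes, 72 mm across, 95 mm tall (brushes to 190 mm). Origin at the centre of its underside.
- paint_pot: Bystander: small lidded jar, 48 mm across, 75 mm tall. Origin at the centre of its underside.
- palette: Bystander: flat ceramic palette with dabs of dry paint, 100 x 150 x 12 mm. Origin at the centre of its underside.
- paint_tube: Bystander: paint tube lying along its x, 106 x 26 x 20 mm. Origin on the table under the middle of the tube.
Not all that is in view belongs to the job. Leave any black look-alike of the cap alone.

How it is judged (in metres and radians):
On the way, in this order (a step that is already met when the one before it is completed fails the run):
1. the cap is over the bottle's mouth, not yet turned home (horizontal distance between cap and bottle below 0.006 m and z of cap in the frame of bottle below 0.13 m and angle between the x axis of cap and the x axis of bottle, either way round above 0.3 rad), for 0.1 s.
2. the cap is pressed down and turned home (horizontal distance between cap and bottle below 0.005 m and z of cap in the frame of bottle below 0.1215 m and angle between the x axis of cap and the x axis of bottle, either way round below 0.22 rad), for 0.2 s.
At the end, for the whole second after the job is handed in: The cap rests let go on the bottle, within 5 mm of the neck's axis and 0.12 rad of upright, its bar within 0.22 rad of the bottle's long side, held down by its lugs (origin 108 to 121.5 mm above the bottle's origin; not caught it would stand above 122.5) (all of step 2 and z of cap in the frame of bottle above 0.108 m and angle between cap's own z axis and vertical below 0.12 rad and linear speed of cap below 0.02 m/s); the robot touches nothing.
It fails at once if the cap is pressed or twisted against the bottle with more than 30 N (contact force between cap and bottle above 30 N).
It fails at once if the fingers or arm push on the bottle or its holder with more than 15 N (contact force between any of the fingers, the arm and bottle above 15 N).
It fails at once if a bystander is moved more than 30 mm (distance of any of brush_jar, paint_pot, palette, paint_tube from where it was at the start of the episode above 0.03 m).
It also fails if it takes over 64 s, if anything falls off the work surface, if the arm or the gripper's body presses on something with over 40 N, if the wrist force passes 120 N, or if a joint passes its speed limit or range.

ROBOT

A 7-joint arm with a two-finger parallel gripper is mounted at the origin on the work surface. World frame = base frame: x ahead of the robot, y to its left, z up, the work surface at z = 0. Lengths are in mm, angles in rad, forces in N, time in s.
With the tool pointing down it reaches from about 400 to 850 mm from the base axis. Payload 4.4 kg.
Tool frame: the origin (TCP) lies at the very end of the fingers, on their centre line; the grasp point (between the pads) lies 19 mm behind it; z points along the fingers, x is the direction in which the jaws open and shut, and the axes are right-handed (so a half turn about z gives the same grasp; the last joint's range is limited). The gripper opens to 94 mm and grips with 3 to 60 N. Pads are 16 mm wide; open, the fingers measure 119 mm over their backs; the gripper's body (75 mm by 177 mm) begins 78 mm behind the grasp point.
Start: joints at [1.127, 0.628, 0.038, 1.517, -0.027, 0.996, -0.02], TCP at [239.8, -604.164, 172.078] pointing down, gripper open.
Joint ranges: [-3.06, 3.06], [-0.37, 2.12], [-1.25, 1.32], [0.18, 2.47], [-1.1, 4.24], [0.23, 1.98], [-2.94, 2.94]. Speed limits (rad/s): [2.57, 2.57, 3.14, 3.14, 3.14, 3.14, 3.14].

INTERFACE

Orientations are given as a unit quaternion [w, x, y, z].
In Python, from cell import r gives the robot as it stands.
- The arm moves only by the tool carry_out, never from a script. Its argument "rows" is a list of rows, each an object of numbers: "x", "y", "z": the shift along the tool's x, y, z in mm; "wx", "wy", "wz": the turn, a rotation vector about the tool's x, y, z in degrees; "hand": the opening in per cent of the stroke, from 0 (shut) to 100 (fully open). A call has 1 to 5 rows; each row is the pose to reach, as a shift and turn from the pose commanded when the call began, along the tool's axes at that moment; what a row does not reach only later rows make up. A row lasts 1/10 s, in which the tool goes at most 50 mm and 8.59 degrees, less where a joint would pass 70% of its speed; a pose out of reach is approached as far as the arm can. A call with a gripper value outside its range is refused whole. The fingers move at their own pace and stop on an object; the grip force is fixed at half the most. Time passes only in rows, so rows that repeat a pose let the fingers close. It gives the time, the measured TCP pose, the force and the opening at its end, in the units of the state.
- r.observe(): the state, without advancing time (a new reading comes with each control period).
- r.grab_frame(name): name is "side" or "top" or "wrist"; returns a dict with "img" (384x512x3 uint8, red, green, blue), "fx", "fy", "cx", "cy" (pixels), "world_from_camera" (4x4, takes a point from camera to world coordinates). Camera axes: x right, y down, z forward; pixel columns grow to the right and rows downward; lengths in mm; the calibration is good to about 2 mm. A picture is of the moment at which its call begins. There is no depth.
- r.job_done(): hands the job in, once; it reports no verdict.
Trained networks look in the newest picture that a camera, given by its name, has taken for a name from the list of things; names that differ only in an ending like _2 or _b are one class to them, and where a whole thing is asked for, a point or a joint stands for the part that bears it (a point fixed in the world has none). Each returns a list of dicts, best first, with "conf" (0 to 1); they miss things now and then, are a little off and sometimes report something else, mostly with a low value. They report only what shows in the picture. A call takes as long as a camera call. They do not tell look-alikes from the thing itself.
- r.recognise(query, camera): "extent" ([left, top, right, bottom] in pixels, round what is visible of it).
- r.spot_point(query, camera): "point" ([column, row] in pixels: a listed point, or the origin of a listed thing).
The state is a dict: "time_s": time; "joint_pos": joint angles; "qd": joint speeds; "joint_torque": joint torques, N m; "eef_pos": TCP position; "tcp_rot": TCP orientation; "force": force on the tool from outside, world axes, zero at the start; "ft_torque": the same for the moment, N m; "finger_gap": opening from 0.0 (shut) to 1.0 (fully open).
Only numpy, scipy, OpenCV 4.12 (cv2) and the standard library are available. Lean on these libraries where they do the work, as an engineer would, in place of code of your own. Each camera call takes 0.05 s, during which the arm holds its last target. There are 200 camera calls.

## Working session

There is one attempt and no reset: what is moved stays moved. The work goes in short steps, Python scripts to look and compute and a tool call to move; the robot and the scene stay as the last step left them, time stands still between calls to the robot, and variables do not carry over. Pictures are saved under pics/ and viewed, about 8 in all and at most 12, crops included, and the job is handed in when it is done.

Besides the shell and the picture viewer there is one more tool, called after "Request:" as name(argument=value, ...), one argument or row to a line, values as JSON. carry_out: Moves the arm, as the interface text tells. Its arguments: {"type":"object","properties":{"rows":{"type":"array","items":{"type":"object","properties":{"x":{"type":"number"},"y":{"type":"number"},"z":{"type":"number"},"wx":{"type":"number"},"wy":{"type":"number"},"wz":{"type":"number"},"hand":{"type":"number"}}}}},"required":["rows"]}

```bash
mkdir -p pics; ls; cat > h.py <<'E'
import numpy as np, cv2
from cell import r
from scipy.spatial.transform import Rotation as R
def ray(f,p):
    T=np.array(f["world_from_camera"]);d=np.array([(p[0]-f["cx"])/f["fx"],(p[1]-f["cy"])/f["fy"],1.])
    return T[:3,3],T[:3,:3]@d
def onz(f,p,z):
    o,d=ray(f,p);return o+d*(z-o[2])/d[2]
def proj(f,P):
    T=np.linalg.inv(np.array(f["world_from_camera"]));q=T[:3,:3]@np.array(P,float)+T[:3,3]
    return [f["fx"]*q[0]/q[2]+f["cx"],f["fy"]*q[1]/q[2]+f["cy"]]
def tri(rs):
    A=np.zeros((3,3));b=np.zeros(3)
    for o,d in rs:
        d=d/np.linalg.norm(d);M=np.eye(3)-np.outer(d,d);A+=M;b+=M@o
    return np.linalg.solve(A,b)
def save(f,n): cv2.imwrite("pics/"+n+".png",f["img"][:,:,::-1])
E
python3 - <<'E'
from h import *
np.set_printoptions(precision=1,suppress=True)
fs={}
for c in("side","top","wrist"):
    f=fs[c]=r.grab_frame(c);print(c,np.array(f["world_from_camera"])[:3].round(2).tolist(),f["fx"],f["cx"],f["cy"])
    for q in("cap","bottle_mouth","bottle","cap_lugs"):
        for d in r.spot_point(q,c)[:3]: print(q,np.round(d["point"],1),round(d["conf"],2))
    for q in("cap","bottle","brush_jar","paint_pot","palette","paint_tube"):
        for d in r.recognise(q,c)[:2]: print(q,np.round(d["extent"],0),round(d["conf"],2))
cv2.imwrite("pics/a.png",np.vstack([fs["side"]["img"],fs["top"]["img"]])[:,:,::-1][::1])
im=np.hstack([fs["side"]["img"],fs["top"]["img"]])
save(fs["side"],"side");save(fs["top"],"top")
E
```

```text
pics
side [[-0.9, -0.25, 0.36, 284.86], [-0.44, 0.55, -0.72, 649.63], [-0.02, -0.8, -0.6, 616.4]] 401.4259318316203 251.70204551369886 186.35721426919292
cap [191.7 335.6] 0.93
cap [268.2 317. ] 0.87
cap [194.5 241. ] 0.77
bottle_mouth [334.9 139.9] 0.56
bottle [327.9 182.4] 0.68
cap_lugs [266.4 319. ] 0.86
cap_lugs [243.9 249.8] 0.82
cap_lugs [215.4 291.1] 0.76
cap [228. 231. 255. 265.] 0.95
cap [173. 311. 211. 355.] 0.84
bottle [297. 136. 363. 201.] 0.65
bottle [200. 269. 232. 304.] 0.17
brush_jar [170. 125. 212. 205.] 0.58
brush_jar [289. 212. 336. 237.] 0.51
paint_pot [117. 224. 147. 262.] 0.56
palette [208. 140. 269. 169.] 0.81
paint_tube [290. 214. 333. 235.] 0.64
top [[-0.02, -1.0, 0.08, 546.3], [-1.0, 0.02, 0.01, 43.44], [-0.01, -0.08, -1.0, 925.0]] 359.8240275817354 254.5546508518363 194.99194043212478
cap [177.3 259. ] 0.94
cap [220.2 212.7] 0.91
cap [144.3 222.4] 0.83
bottle_mouth [361.8 250.5] 0.9
bottle [345.3 249. ] 0.89
cap_lugs [140.5 221.6] 0.86
cap_lugs [184.3 210.9] 0.85
cap_lugs [219.3 172.8] 0.78
cap [208. 161. 229. 182.] 0.76
cap [127. 207. 152. 232.] 0.74
bottle [324. 218. 376. 284.] 0.66
brush_jar [258. 102. 289. 150.] 0.74
brush_jar [172. 200. 192. 226.] 0.67
paint_pot [168. 123. 191. 147.] 0.93
paint_pot [169. 202. 194. 226.] 0.25
palette [319. 123. 377. 162.] 0.83
palette [171. 200. 194. 227.] 0.42
paint_tube [272. 234. 285. 280.] 0.97
wrist [[0.37, -0.9, -0.22, 302.96], [-0.93, -0.36, -0.09, -578.77], [-0.0, 0.24, -0.97, 383.81]] 336.8802297701836 255.86929827188996 194.87711501090752
```

View pics/top.png

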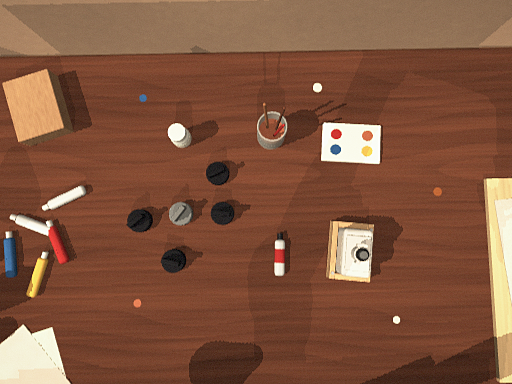

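View pics/side.png

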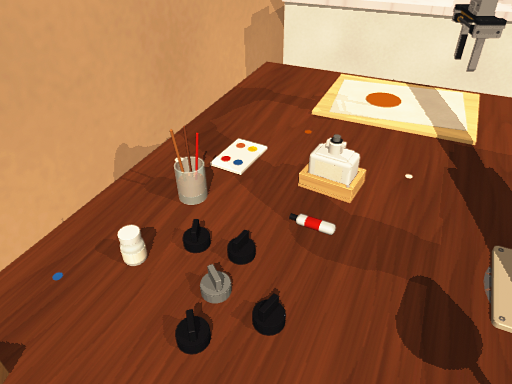

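The top view shows the grey cap at about (181,213) among four black look-alikes, and the bottle at (352,250), its long side roughly along the image rows. In the side view the grey cap is at (215,288) and the mouth at (335,140).

```bash
python3 - <<'E'
from h import *
np.set_printoptions(precision=1,suppress=True)
s=r.grab_frame("side");t=r.grab_frame("top")
for c in("side","top"):
    for q in("cap","cap_lugs","bottle","bottle_mouth","bottle_lock","bottle_seal"):
        print(c,q,[(np.round(d["point"],1).tolist(),round(d["conf"],2)) for d in r.spot_point(q,c)])
print("mouth tri",tri([ray(s,(334.9,139.9)),ray(t,(361.8,250.5))]))
print("cap top-disc/table",onz(t,(181,213),24),onz(s,(215.4,291.1),2))
for n,p in dict(b1=(217,173),b2=(222,213),b3=(140,220),b4=(173,260),tube=(279,255),pot=(179,134),jar=(272,130)).items(): print(n,onz(t,p,20))
A=cv2.resize(t["img"][190:240,155:205],(400,400),interpolation=cv2.INTER_CUBIC)
B=cv2.resize(t["img"][210:290,315:395],(400,400),interpolation=cv2.INTER_CUBIC)
cv2.imwrite("pics/c.png",np.hstack([A,B])[:,:,::-1])
E
```

```text
side cap [([198.8, 242.8], 0.96), ([267.2, 318.1], 0.88), ([191.3, 339.1], 0.85), ([214.1, 290.9], 0.58), ([241.1, 252.6], 0.56), ([337.1, 140.8], 0.55)]
side cap_lugs [([201.0, 243.8], 0.97), ([242.5, 254.2], 0.9), ([216.6, 290.2], 0.59), ([192.4, 336.9], 0.55)]
side bottle [([330.8, 184.3], 0.87), ([337.3, 140.6], 0.61)]
side bottle_mouth []
side bottle_lock [([339.1, 144.7], 0.89)]
side bottle_seal [([336.5, 137.6], 0.97)]
top cap [([223.0, 213.6], 0.93), ([175.5, 260.4], 0.9), ([143.4, 220.9], 0.78), ([181.3, 210.4], 0.76), ([216.3, 172.7], 0.68), ([272.0, 133.8], 0.58)]
top cap_lugs [([173.2, 254.5], 0.83), ([185.7, 211.5], 0.82), ([217.1, 174.0], 0.8), ([221.5, 213.8], 0.73), ([142.3, 224.0], 0.67)]
top bottle [([346.1, 248.1], 0.68)]
top bottle_mouth [([361.3, 252.2], 0.56)]
top bottle_lock [([357.9, 257.6], 0.82), ([182.9, 141.5], 0.53), ([183.3, 212.5], 0.19)]
top bottle_seal [([362.5, 255.1], 0.76)]
mouth tri [ 479.8 -187.2  123.6]
cap top-disc/table [573.  233.2  24. ] [571.  243.4   2. ]
b1 [673.1 142.6  20. ]
b2 [571.5 130.8  20. ]
b3 [557.2 337.3  20. ]
b4 [456.4 254.   20. ]
tube [464.8 -10.2  20. ]
pot [775.3 239.2  20. ]
jar [781.6   1.1  20. ]
```

View pics/c.png

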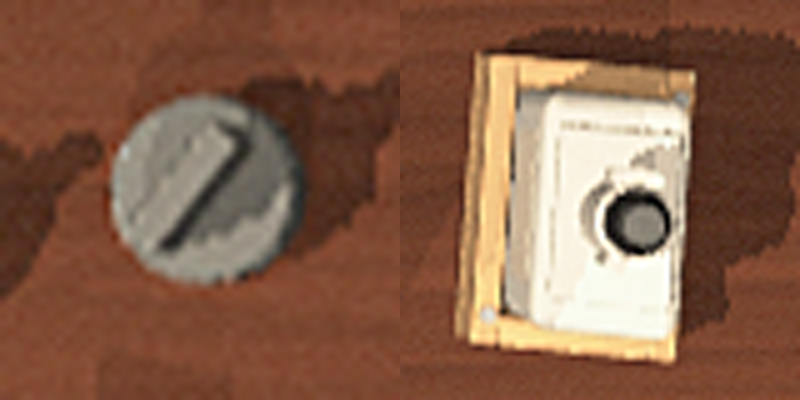

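The crops give a cap bar direction of about -40° in world axes, and the bottle's long side at about -5°.

```bash
cat >> h.py <<'E'
def st():
    o=r.observe();q=np.array(o["tcp_rot"]);Rm=R.from_quat(q[[1,2,3,0]]);return o,np.array(o["eef_pos"]),Rm
def yaw(Rm):
    a=Rm.as_matrix()[:,0];return np.degrees(np.arctan2(a[1],a[0]))
def goto(P,yw):
    """shift in tool axes (mm) and rotvec (deg) to reach world P, tool down, tool-x yaw yw"""
    o,p,Rm=st();c,s=np.cos(np.radians(yw)),np.sin(np.radians(yw))
    Rt=R.from_matrix(np.array([[c,s,0],[s,-c,0],[0,0,-1]]))
    return np.round(Rm.inv().apply(np.array(P)-p),1),np.round(np.degrees((Rm.inv()*Rt).as_rotvec()),1)
def info():
    o,p,Rm=st();print("t",round(o["time_s"],2),"p",p.round(1),"yaw",round(yaw(Rm),1),"tilt",np.round(Rm.as_matrix()[:2,2],3),"F",np.round(o["force"],1),"gap",round(o["finger_gap"],3),"q",np.round(o["joint_pos"],2))
E
python3 - <<'E'
from h import *
info()
o,p,Rm=st()
f=r.grab_frame("wrist");T=np.array(f["world_from_camera"])
print("cam in tool",Rm.inv().apply(T[:3,3]-p).round(1),(Rm.inv().as_matrix()@T[:3,:3]).round(3).tolist())
print("above cap",goto((572,236,180),50),goto((572,236,180),-130))
E
```

```text
t 2.35 p [ 239.8 -604.2  172.1] yaw -68.4 tilt [0. 0.] F [-0.1  0.5 -0.1] gap 1.0 q [ 1.13  0.63  0.04  1.52 -0.03  1.   -0.02]
cam in tool [  -0.3  -68.1 -211.7] [[1.0, -0.0, -0.001], [0.0, 0.971, 0.239], [0.001, -0.239, 0.971]]
above cap (array([-658.4, -618.7,   -7.9]), array([  -0. ,   -0. , -118.4])) (array([-658.4, -618.7,   -7.9]), array([-0. ,  0. , 61.6]))
```

Request:
carry_out(
  rows=[
    {"x": -658, "y": -619, "z": -48, "wz": -118},
    {"x": -658, "y": -619, "z": -48, "wz": -118},
    {"x": -658, "y": -619, "z": -48, "wz": -118},
    {"x": -658, "y": -619, "z": -48, "wz": -118},
    {"x": -658, "y": -619, "z": -48, "wz": -118},
  ],
)

```text
invalid input at $.rows[0]: expected keys x, y, z, wx, wy, wz, hand
```

```bash
python3 -c "
from h import *
info();print(goto((572,236,220),50))"
```

```text
t 2.4 p [ 239.8 -604.2  172.1] yaw -68.4 tilt [0. 0.] F [-0.3  0.1 -0. ] gap 1.0 q [ 1.13  0.63  0.04  1.52 -0.03  1.   -0.02]
(array([-658.4, -618.7,  -47.9]), array([  -0. ,   -0. , -118.4]))
```

Request:
carry_out(
  rows=[
    {"x": -658, "y": -619, "z": -48, "wx": 0, "wy": 0, "wz": -118, "hand": 100},
    {"x": -658, "y": -619, "z": -48, "wx": 0, "wy": 0, "wz": -118, "hand": 100},
    {"x": -658, "y": -619, "z": -48, "wx": 0, "wy": 0, "wz": -118, "hand": 100},
    {"x": -658, "y": -619, "z": -48, "wx": 0, "wy": 0, "wz": -118, "hand": 100},
    {"x": -658, "y": -619, "z": -48, "wx": 0, "wy": 0, "wz": -118, "hand": 100},
  ],
)

```text
time_s: 2.9
eef_pos: [332.3, -370.3, 185.7]
tcp_rot: [0.0, 0.976, -0.217, 0.0]
force: [0.7, 0.4, 0.3]
finger_gap: 1.003
```

```bash
python3 -c "
from h import *
info();print(goto((572,236,220),50))"
```

```text
t 2.9 p [ 332.3 -370.3  185.7] yaw -25.0 tilt [ 0.001 -0.001] F [0.7 0.4 0.3] gap 1.003 q [ 0.92  0.4  -0.19  1.91  0.1   0.84  0.24]
(array([ -39.4, -650.8,  -34.5]), array([  0.,  -0., -75.]))
```

Request:
carry_out(
  rows=[
    {"x": -39, "y": -651, "z": -34, "wx": 0, "wy": 0, "wz": -75, "hand": 100},
    {"x": -39, "y": -651, "z": -34, "wx": 0, "wy": 0, "wz": -75, "hand": 100},
    {"x": -39, "y": -651, "z": -34, "wx": 0, "wy": 0, "wz": -75, "hand": 100},
    {"x": -39, "y": -651, "z": -34, "wx": 0, "wy": 0, "wz": -75, "hand": 100},
    {"x": -39, "y": -651, "z": -34, "wx": 0, "wy": 0, "wz": -75, "hand": 100},
  ],
)

```text
time_s: 3.4
eef_pos: [425.7, -138.8, 198.9]
tcp_rot: [0.0, 0.988, 0.156, 0.0]
force: [0.4, -0.5, 0.2]
finger_gap: 1.001
```

```bash
python3 -c "
from h import *
info();print(goto((572,236,220),50))"
```

```text
t 3.4 p [ 425.7 -138.8  198.9] yaw 17.9 tilt [ 0.001 -0.001] F [ 0.4 -0.5  0.2] gap 1.001 q [ 0.59  0.33 -0.45  2.01  0.19  0.84  0.35]
(array([ 254.6, -311.6,  -21.2]), array([  0.1,  -0. , -32.1]))
```

Request:
carry_out(
  rows=[
    {"x": 254, "y": -312, "z": -21, "wx": 0, "wy": 0, "wz": -32, "hand": 100},
    {"x": 254, "y": -312, "z": -21, "wx": 0, "wy": 0, "wz": -32, "hand": 100},
    {"x": 254, "y": -312, "z": -21, "wx": 0, "wy": 0, "wz": -32, "hand": 100},
    {"x": 254, "y": -312, "z": -21, "wx": 0, "wy": 0, "wz": -32, "hand": 100},
    {"x": 254, "y": -312, "z": -21, "wx": 0, "wy": 0, "wz": -32, "hand": 100},
  ],
)

```text
time_s: 3.9
eef_pos: [517.5, 93.3, 211.7]
tcp_rot: [0.0, 0.907, 0.42, 0.0]
force: [1.3, -0.3, 0.5]
finger_gap: 1.002
```

```bash
python3 -c "
from h import *
info();print(goto((572,236,180),50))"
```

```text
t 3.9 p [517.5  93.3 211.7] yaw 49.7 tilt [ 0.001 -0.   ] F [ 1.3 -0.3  0.5] gap 1.002 q [ 0.19  0.46 -0.61  1.8   0.31  0.98  0.32]
(array([144.1, -50.8,  31.7]), array([ 0. , -0. , -0.3]))
```

Request:
carry_out(
  rows=[
    {"x": 144, "y": -51, "z": 32, "wx": 0, "wy": 0, "wz": 0, "hand": 100},
    {"x": 144, "y": -51, "z": 32, "wx": 0, "wy": 0, "wz": 0, "hand": 100},
    {"x": 144, "y": -51, "z": 32, "wx": 0, "wy": 0, "wz": 0, "hand": 100},
    {"x": 144, "y": -51, "z": 32, "wx": 0, "wy": 0, "wz": 0, "hand": 100},
    {"x": 144, "y": -51, "z": 32, "wx": 0, "wy": 0, "wz": 0, "hand": 100},
  ],
)

```text
time_s: 4.4
eef_pos: [570.7, 236.0, 178.6]
tcp_rot: [-0.0, 0.907, 0.421, -0.001]
force: [-0.2, -1.2, -0.5]
finger_gap: 0.999
```

```bash
python3 - <<'E'
from h import *
info()
f=r.grab_frame("wrist");save(f,"w1")
for q in("cap","cap_lugs"): print([(np.round(d["point"],1).tolist(),round(d["conf"],2)) for d in r.spot_point(q,"wrist")])
print(proj(f,(572,236,24)))
E
```

```text
t 4.4 p [570.7 236.  178.6] yaw 49.8 tilt [-0.001  0.   ] F [-0.2 -1.2 -0.5] gap 0.999 q [-0.09  0.63 -0.57  1.59  0.38  1.03  0.09]
[([252.1, 280.9], 0.93), ([258.1, 172.0], 0.89), ([203.5, 81.8], 0.78), ([320.4, 105.6], 0.57)]
[([192.2, 226.2], 0.97), ([250.3, 279.8], 0.85), ([320.2, 104.9], 0.65), ([204.7, 82.3], 0.65), ([259.4, 173.1], 0.55)]
[np.float64(257.2742508482719), np.float64(178.28343390648703)]
```

View pics/w1.png

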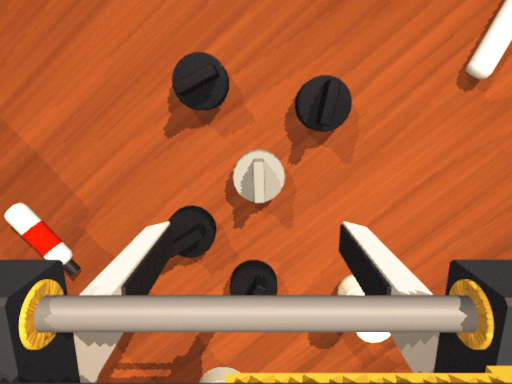

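The wrist view shows the grey cap at (259,176), its bar almost upright in the image, so the jaws are already across it. I'll measure it more exactly.

```bash
cat >> h.py <<'E'
def capfit(f,u,v,w=45):
    im=f["img"][v-w:v+w,u-w:u+w];h=cv2.cvtColor(im,cv2.COLOR_RGB2HSV)
    m=((h[:,:,1]<95)&(h[:,:,2]>90)).astype(np.uint8)
    n,l,s,c=cv2.connectedComponentsWithStats(m);k=l[w,w]
    k=k if k else 1+np.argmax(s[1:,4])
    cs,_=cv2.findContours((l==k).astype(np.uint8),cv2.RETR_EXTERNAL,cv2.CHAIN_APPROX_NONE)
    c=max(cs,key=len);e=cv2.fitEllipse(cv2.convexHull(c));return (e[0][0]+u-w,e[0][1]+v-w),e[1],e[2],s[k]
E
python3 - <<'E'
from h import *
f=r.grab_frame("wrist")
e=capfit(f,259,176);print(e)
for z in(0,12,24):
  print(z,onz(f,e[0],z).round(1))
# predicted outline for cap at P: ellipse of union of top & bottom circle
t=np.linspace(0,2*np.pi,60)
def pred(x,y):
    pts=np.array([proj(f,(x+29*np.cos(a),y+29*np.sin(a),z)) for z in(0,24) for a in t],np.float32)
    return cv2.fitEllipse(cv2.convexHull(pts))
x,y=onz(f,e[0],20)[:2]
for i in range(5):
    p=pred(x,y);d=onz(f,e[0],20)-onz(f,p[0],20);x+=d[0];y+=d[1]
print("cap",x,y,p)
c=cv2.resize(f["img"][140:215,220:295],(450,450),interpolation=cv2.INTER_CUBIC);cv2.imwrite("pics/c2.png",c[:,:,::-1])
E
```

```text
((260.54432678222656, 172.5737648010254), (51.272666931152344, 52.84032440185547), 177.11895751953125, array([  21,   15,   52,   54, 2136], dtype=int32))
0 [574.1 236.    0. ]
12 [572.4 237.2  12. ]
24 [570.7 238.5  24. ]
cap 571.8541172077856 237.5571545007952 ((260.5443420410156, 172.57376098632812), (52.30065155029297, 53.887264251708984), 177.32041931152344)
```

View pics/c2.png

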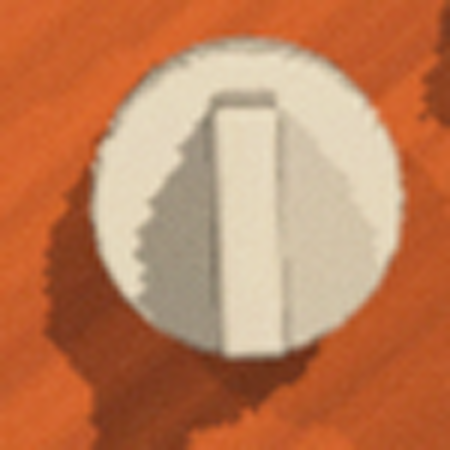

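The crop shows the bar about 2.4° off the jaw plane, so I'll turn the jaws to yaw 52.2°. The cap centre is about (572, 237.5).

```bash
python3 - <<'E'
from h import *
info();print(goto((571.9,237.5,26),52.2))
E
```

```text
t 4.6 p [571.6 231.9 179.8] yaw 49.4 tilt [ 0.001 -0.001] F [-0.3 -0.6 -0.4] gap 1.0 q [-0.09  0.62 -0.57  1.59  0.38  1.03  0.09]
(array([  4.5,  -3.7, 153.8]), array([ 0.1,  0. , -2.8]))
```

```bash
cat >> h.py <<'E'
def capxy(f,u,v,z0=0):
    e=capfit(f,u,v);t=np.linspace(0,2*np.pi,60);x,y=onz(f,e[0],z0+20)[:2]
    for i in range(5):
        pts=np.array([proj(f,(x+29*np.cos(a),y+29*np.sin(a),z)) for z in(z0,z0+24) for a in t],np.float32)
        p=cv2.fitEllipse(cv2.convexHull(pts));d=onz(f,e[0],z0+20)-onz(f,p[0],z0+20);x+=d[0];y+=d[1]
    return x,y,e,p
E
python3 - <<'E'
from h import *
for i in range(2):
    info();f=r.grab_frame("wrist");x,y,e,p=capxy(f,260,172);print(x,y,e[:2],p[1]);print(goto((x,y,26),52.2))
E
```

```text
t 4.6 p [571.6 231.9 179.8] yaw 49.4 tilt [ 0.001 -0.001] F [-0.3 -0.6 -0.4] gap 1.0 q [-0.09  0.62 -0.57  1.59  0.38  1.03  0.09]
571.9686679596689 237.57363877266792 ((260.5227737426758, 172.46055603027344), (51.263755798339844, 52.85015869140625)) (52.27610778808594, 53.86099624633789)
(array([  4.4,  -3.6, 154. ]), array([ 0.1,  0. , -2.8]))
t 4.65 p [571.7 232.1 180. ] yaw 49.4 tilt [ 0.001 -0.001] F [-0.3 -0.2  0.5] gap 1.006 q [-0.09  0.62 -0.57  1.59  0.38  1.03  0.09]
571.9145199881688 237.5897726812157 ((260.28404235839844, 172.4661865234375), (51.45160675048828, 52.67367935180664)) (52.25872802734375, 53.843658447265625)
(array([  4. ,  -3.4, 154. ]), array([ 0.1,  0. , -2.8]))
```

Request:
carry_out(
  rows=[
    {"x": 4, "y": -3.5, "z": 40, "wx": 0, "wy": 0, "wz": -2.8, "hand": 60},
    {"x": 4, "y": -3.5, "z": 80, "wx": 0, "wy": 0, "wz": -2.8, "hand": 60},
    {"x": 4, "y": -3.5, "z": 115, "wx": 0, "wy": 0, "wz": -2.8, "hand": 60},
    {"x": 4, "y": -3.5, "z": 135, "wx": 0, "wy": 0, "wz": -2.8, "hand": 60},
    {"x": 4, "y": -3.5, "z": 145, "wx": 0, "wy": 0, "wz": -2.8, "hand": 60},
  ],
)

```text
time_s: 5.2
eef_pos: [570.4, 237.8, 32.7]
tcp_rot: [0.0, 0.898, 0.441, -0.001]
force: [-0.3, -0.5, 0.3]
finger_gap: 0.619
```

```bash
python3 - <<'E'
from h import *
r.grab_frame("wrist");r.grab_frame("wrist");info();print(goto((571.9,237.6,26),52.2))
E
```

```text
t 5.3 p [570.9 238.6  33.7] yaw 52.3 tilt [-0.001 -0.001] F [-0.4 -0.5  0.2] gap 0.604 q [-0.15  0.8  -0.49  1.71  0.51  0.76  0.02]
(array([-0.1,  1.4,  7.7]), array([-0. ,  0.1,  0.1]))
```

Request:
carry_out(
  rows=[
    {"x": 0, "y": 1.2, "z": 7, "wx": 0, "wy": 0, "wz": 0, "hand": 60},
    {"x": 0, "y": 1.2, "z": 7, "wx": 0, "wy": 0, "wz": 0, "hand": 60},
    {"x": 0, "y": 1.2, "z": 7, "wx": 0, "wy": 0, "wz": 0, "hand": 0},
    {"x": 0, "y": 1.2, "z": 7, "wx": 0, "wy": 0, "wz": 0, "hand": 0},
    {"x": 0, "y": 1.2, "z": 7, "wx": 0, "wy": 0, "wz": 0, "hand": 0},
  ],
)

```text
time_s: 5.8
eef_pos: [572.5, 239.2, 27.9]
tcp_rot: [0.0, 0.897, 0.441, 0.0]
force: [-0.1, -0.2, 0.1]
finger_gap: 0.38
```

Request:
carry_out(
  rows=[
    {"x": 0, "y": 0, "z": 0, "wx": 0, "wy": 0, "wz": 0, "hand": 0},
    {"x": 0, "y": 0, "z": 0, "wx": 0, "wy": 0, "wz": 0, "hand": 0},
    {"x": 0, "y": 0, "z": 0, "wx": 0, "wy": 0, "wz": 0, "hand": 0},
    {"x": 0, "y": 0, "z": 0, "wx": 0, "wy": 0, "wz": 0, "hand": 0},
  ],
)

```text
time_s: 6.2
eef_pos: [572.2, 239.0, 27.4]
tcp_rot: [-0.0, 0.897, 0.441, -0.0]
force: [0.0, 0.7, 0.1]
finger_gap: 0.038
```

```bash
python3 - <<'E'
from h import *
info()
E
```

```text
t 6.2 p [572.2 239.   27.4] yaw 52.4 tilt [-0.  0.] F [0.  0.7 0.1] gap 0.038 q [-0.15  0.81 -0.49  1.71  0.52  0.75  0.02]
```

```bash
python3 - <<'E'
from h import *
r.grab_frame("wrist");f=r.grab_frame("wrist");info();save(f,"w2")
print(proj(f,(572,237.6,24)))
E
```

```text
t 6.3 p [572.2 238.9  27.4] yaw 52.4 tilt [-0. -0.] F [-0.2  0.1 -0. ] gap 0.007 q [-0.15  0.81 -0.49  1.71  0.52  0.75  0.02]
[np.float64(254.64666371590235), np.float64(220.13963932687736)]
```

View pics/w2.png

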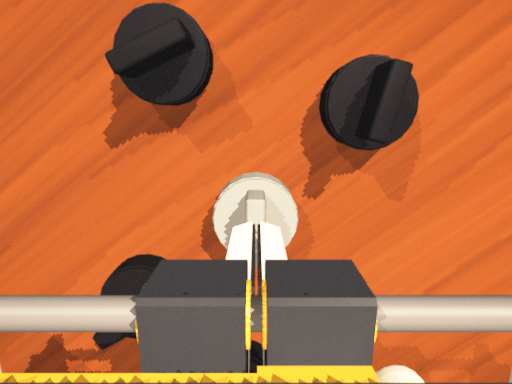

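```bash
python3 - <<'E'
from h import *
im=cv2.imread("pics/w2.png");c=cv2.resize(im[165:290,195:320],(600,600),interpolation=cv2.INTER_CUBIC)
s=r.grab_frame("side")["img"][:,:,::-1][220:340,160:280];s=cv2.resize(s,(600,600),interpolation=cv2.INTER_CUBIC)
cv2.imwrite("pics/c3.png",cv2.resize(np.hstack([c,s]),(800,400)))
E
```

```text
(no output)
```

View pics/c3.png

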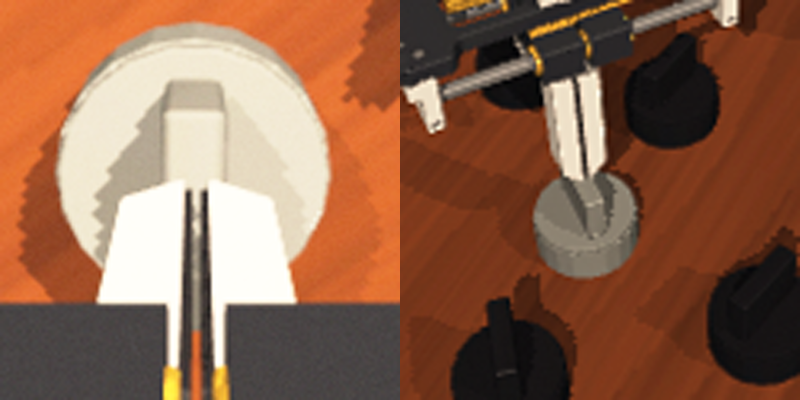

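```bash
python3 - <<'E'
from h import *
info()
s=r.grab_frame("side");w=r.grab_frame("wrist")
for z in(24,27,40,52,60,70): print(z,np.round(proj(s,(572.2,238.9,z)),1),np.round(proj(w,(572.2,238.9,z)),1))
o,p,Rm=st()
for y in(-22,22): print("bar end",[np.round(proj(s,[572,237.6,z]+Rm.apply([0,y,0])),1) for z in(24,52)])
E
```

```text
t 6.35 p [572.2 239.   27.4] yaw 52.4 tilt [0. 0.] F [-0.4 -0.  -0.1] gap 0.001 q [-0.15  0.81 -0.49  1.71  0.52  0.75  0.02]
24 [215.2 281.5] [256.4 219.2]
27 [215.1 280.5] [256.4 220.6]
40 [214.5 275.8] [256.4 227.1]
52 [214.  271.5] [256.4 233.8]
60 [213.7 268.5] [256.4 238.7]
70 [213.3 264.8] [256.4 245.5]
bar end [array([220.2, 289.5]), array([219.2, 279.4])]
bar end [array([211.2, 273. ]), array([210., 263.])]
```

The crops show the fingers shut just above the bar, so the true fingertips are about 25–30 mm higher than the reported TCP. I'll open them part way and lower in small steps, watching the force, until the tips meet the disc.

Request:
carry_out(
  rows=[
    {"x": 0, "y": 0, "z": -3, "wx": 0, "wy": 0, "wz": 0, "hand": 32},
    {"x": 0, "y": 0, "z": -3, "wx": 0, "wy": 0, "wz": 0, "hand": 32},
    {"x": 0, "y": 0, "z": -3, "wx": 0, "wy": 0, "wz": 0, "hand": 32},
    {"x": 0, "y": 0, "z": -3, "wx": 0, "wy": 0, "wz": 0, "hand": 32},
  ],
)

```text
time_s: 6.85
eef_pos: [572.2, 239.0, 30.4]
tcp_rot: [0.0, 0.897, 0.441, 0.0]
force: [0.7, 0.0, 0.1]
finger_gap: 0.299
```

Request:
carry_out(
  rows=[
    {"x": 0, "y": 0, "z": 2, "wx": 0, "wy": 0, "wz": 0, "hand": 32},
    {"x": 0, "y": 0, "z": 5, "wx": 0, "wy": 0, "wz": 0, "hand": 32},
    {"x": 0, "y": 0, "z": 7, "wx": 0, "wy": 0, "wz": 0, "hand": 32},
    {"x": 0, "y": 0, "z": 9, "wx": 0, "wy": 0, "wz": 0, "hand": 32},
  ],
)

```text
time_s: 7.25
eef_pos: [572.1, 238.9, 21.1]
tcp_rot: [-0.0, 0.897, 0.441, -0.0]
force: [0.8, -0.3, 0.2]
finger_gap: 0.32
```

Request:
carry_out(
  rows=[
    {"x": 0, "y": 0, "z": 2, "wx": 0, "wy": 0, "wz": 0, "hand": 32},
    {"x": 0, "y": 0, "z": 5, "wx": 0, "wy": 0, "wz": 0, "hand": 32},
    {"x": 0, "y": 0, "z": 7, "wx": 0, "wy": 0, "wz": 0, "hand": 32},
    {"x": 0, "y": 0, "z": 9, "wx": 0, "wy": 0, "wz": 0, "hand": 32},
  ],
)

```text
time_s: 7.65
eef_pos: [572.2, 239.0, 12.2]
tcp_rot: [0.0, 0.897, 0.441, 0.0]
force: [-0.3, 1.1, -0.3]
finger_gap: 0.319
```

```bash
python3 - <<'E'
from h import *
info();f=r.grab_frame("wrist");s=r.grab_frame("side")
a=cv2.resize(f["img"][140:300,176:336],(400,400),interpolation=cv2.INTER_CUBIC)
b=cv2.resize(s["img"][230:310,175:255],(400,400),interpolation=cv2.INTER_CUBIC)
cv2.imwrite("pics/c4.png",np.hstack([a,b])[:,:,::-1])
E
```

```text
t 7.65 p [572.2 239.   12.2] yaw 52.4 tilt [ 0. -0.] F [-0.3  1.1 -0.3] gap 0.319 q [-0.16  0.83 -0.47  1.72  0.53  0.72  0.01]
```

View pics/c4.png

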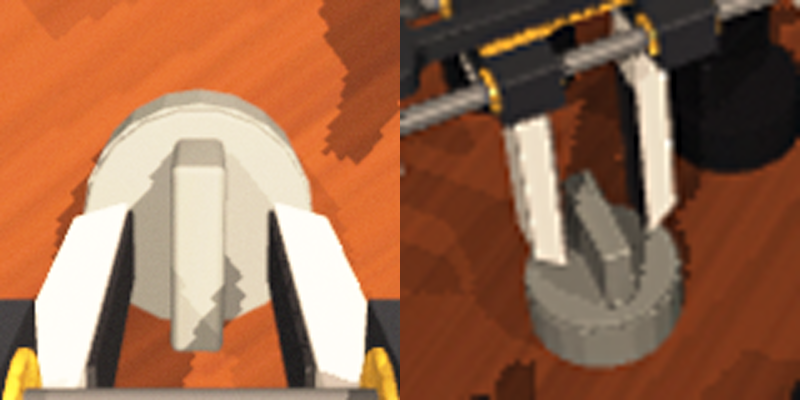

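The fingers now straddle the bar, with the tips still some way above the disc. I'll keep lowering.

Request:
carry_out(
  rows=[
    {"x": 0, "y": 0, "z": 2, "wx": 0, "wy": 0, "wz": 0, "hand": 32},
    {"x": 0, "y": 0, "z": 4, "wx": 0, "wy": 0, "wz": 0, "hand": 32},
    {"x": 0, "y": 0, "z": 6, "wx": 0, "wy": 0, "wz": 0, "hand": 32},
  ],
)

```text
time_s: 8.05
eef_pos: [572.3, 238.9, 6.3]
tcp_rot: [0.0, 0.897, 0.441, 0.0]
force: [-1.1, 0.0, 1.1]
finger_gap: 0.322
```

Request:
carry_out(
  rows=[
    {"x": 0, "y": 0, "z": 1, "wx": 0, "wy": 0, "wz": 0, "hand": 32},
    {"x": 0, "y": 0, "z": 2, "wx": 0, "wy": 0, "wz": 0, "hand": 32},
    {"x": 0, "y": 0, "z": 3, "wx": 0, "wy": 0, "wz": 0, "hand": 32},
  ],
)

```text
time_s: 8.35
eef_pos: [572.2, 239.0, 3.4]
tcp_rot: [-0.0, 0.897, 0.441, 0.0]
force: [-0.5, 0.1, 0.6]
finger_gap: 0.32
```

Request:
carry_out(
  rows=[
    {"x": 0, "y": 0, "z": 1, "wx": 0, "wy": 0, "wz": 0, "hand": 32},
    {"x": 0, "y": 0, "z": 2, "wx": 0, "wy": 0, "wz": 0, "hand": 32},
    {"x": 0, "y": 0, "z": 3, "wx": 0, "wy": 0, "wz": 0, "hand": 32},
  ],
)

```text
time_s: 8.65
eef_pos: [572.2, 239.0, 0.3]
tcp_rot: [-0.0, 0.897, 0.441, 0.0]
force: [0.7, -0.8, -0.0]
finger_gap: 0.319
```

Request:
carry_out(
  rows=[
    {"x": 0, "y": 0, "z": 1, "wx": 0, "wy": 0, "wz": 0, "hand": 32},
    {"x": 0, "y": 0, "z": 2, "wx": 0, "wy": 0, "wz": 0, "hand": 32},
  ],
)

```text
time_s: 8.85
eef_pos: [572.2, 239.0, -1.7]
tcp_rot: [0.0, 0.897, 0.441, 0.0]
force: [0.4, 0.2, -0.5]
finger_gap: 0.32
```

Request:
carry_out(
  rows=[
    {"x": 0, "y": 0, "z": 1, "wx": 0, "wy": 0, "wz": 0, "hand": 32},
    {"x": 0, "y": 0, "z": 2, "wx": 0, "wy": 0, "wz": 0, "hand": 32},
  ],
)

```text
time_s: 9.05
eef_pos: [572.2, 239.0, -3.7]
tcp_rot: [0.0, 0.897, 0.441, 0.0]
force: [-0.5, 0.2, -0.2]
finger_gap: 0.321
```

```bash
python3 - <<'E'
from h import *
info();f=r.grab_frame("wrist")
h=cv2.cvtColor(f["img"],cv2.COLOR_RGB2GRAY)
a=cv2.resize(f["img"][140:300,176:336],(400,400),interpolation=cv2.INTER_CUBIC)
s=r.grab_frame("side");b=cv2.resize(s["img"][230:310,175:255],(400,400),interpolation=cv2.INTER_CUBIC)
cv2.imwrite("pics/c5.png",np.hstack([a,b])[:,:,::-1])
E
```

```text
t 9.05 p [572.2 239.   -3.7] yaw 52.4 tilt [0. 0.] F [-0.5  0.2 -0.2] gap 0.321 q [-0.17  0.85 -0.46  1.73  0.55  0.69 -0.  ]
```

Request:
carry_out(
  rows=[
    {"x": 0, "y": 0, "z": 1, "wx": 0, "wy": 0, "wz": 0, "hand": 32},
    {"x": 0, "y": 0, "z": 2, "wx": 0, "wy": 0, "wz": 0, "hand": 32},
  ],
)

```text
time_s: 9.35
eef_pos: [572.3, 239.0, -5.6]
tcp_rot: [0.0, 0.897, 0.441, 0.0]
force: [0.6, -0.2, 0.3]
finger_gap: 0.321
```

Request:
carry_out(
  rows=[
    {"x": 0, "y": 0, "z": 1, "wx": 0, "wy": 0, "wz": 0, "hand": 32},
  ],
)

```text
time_s: 9.45
eef_pos: [572.2, 239.0, -6.7]
tcp_rot: [0.0, 0.897, 0.441, -0.0]
force: [0.1, -0.1, -0.2]
finger_gap: 0.318
```

Request:
carry_out(
  rows=[
    {"x": 0, "y": 0, "z": 1, "wx": 0, "wy": 0, "wz": 0, "hand": 32},
  ],
)

```text
time_s: 9.55
eef_pos: [572.2, 238.9, -7.7]
tcp_rot: [0.0, 0.897, 0.441, 0.0]
force: [0.9, 0.8, -0.3]
finger_gap: 0.322
```

Request:
carry_out(
  rows=[
    {"x": 0, "y": 0, "z": 1, "wx": 0, "wy": 0, "wz": 0, "hand": 32},
  ],
)

```text
time_s: 9.65
eef_pos: [572.2, 239.0, -8.7]
tcp_rot: [0.0, 0.897, 0.441, 0.0]
force: [-0.6, -0.7, -0.1]
finger_gap: 0.323
```

```bash
python3 - <<'E'
from h import *
f=r.grab_frame("wrist");a=cv2.resize(f["img"][140:300,176:336],(400,400),interpolation=cv2.INTER_CUBIC)
s=r.grab_frame("side");b=cv2.resize(s["img"][230:310,175:255],(400,400),interpolation=cv2.INTER_CUBIC)
cv2.imwrite("pics/c6.png",np.hstack([a,b])[:,:,::-1])
E
```

```text
(no output)
```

View pics/c6.png

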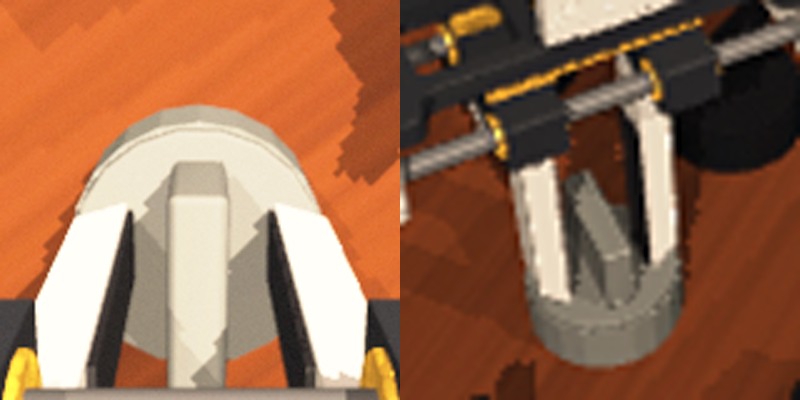

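The tips now look to be only a few millimetres above the disc.

Request:
carry_out(
  rows=[
    {"x": 0, "y": 0, "z": 1, "wx": 0, "wy": 0, "wz": 0, "hand": 32},
  ],
)

```text
time_s: 9.85
eef_pos: [572.3, 239.0, -9.1]
tcp_rot: [0.0, 0.897, 0.441, 0.0]
force: [-2.7, -1.8, 9.8]
finger_gap: 0.325
```

Request:
carry_out(
  rows=[
    {"x": 0, "y": 0, "z": 1, "wx": 0, "wy": 0, "wz": 0, "hand": 32},
  ],
)

```text
time_s: 9.95
eef_pos: [572.3, 239.0, -9.2]
tcp_rot: [0.0, 0.897, 0.441, 0.0]
force: [-3.3, -2.6, 16.7]
finger_gap: 0.32
```

Request:
carry_out(
  rows=[
    {"x": 0, "y": 0, "z": 1, "wx": 0, "wy": 0, "wz": 0, "hand": 32},
  ],
)

```text
time_s: 10.05
eef_pos: [572.3, 239.0, -9.3]
tcp_rot: [0.001, 0.897, 0.441, 0.0]
force: [-5.0, -3.4, 24.3]
finger_gap: 0.32
```

Request:
carry_out(
  rows=[
    {"x": 0, "y": 0, "z": 1, "wx": 0, "wy": 0, "wz": 0, "hand": 32},
  ],
)

```text
time_s: 10.15
eef_pos: [572.4, 239.0, -9.3]
tcp_rot: [0.001, 0.897, 0.441, 0.0]
force: [-6.7, -4.0, 31.4]
finger_gap: 0.321
```

Contact came at TCP z ≈ -9, so the fingertips are really 33 mm above the reported TCP, and the arm presses about 7.3 N per commanded mm. I'll back off 5 mm and close.

Request:
carry_out(
  rows=[
    {"x": 0, "y": 0, "z": -5, "wx": 0, "wy": 0, "wz": 0, "hand": 32},
    {"x": 0, "y": 0, "z": -5, "wx": 0, "wy": 0, "wz": 0, "hand": 0},
    {"x": 0, "y": 0, "z": -5, "wx": 0, "wy": 0, "wz": 0, "hand": 0},
    {"x": 0, "y": 0, "z": -5, "wx": 0, "wy": 0, "wz": 0, "hand": 0},
    {"x": 0, "y": 0, "z": -5, "wx": 0, "wy": 0, "wz": 0, "hand": 0},
  ],
)

```text
time_s: 10.65
eef_pos: [572.0, 238.8, -8.1]
tcp_rot: [-0.0, 0.897, 0.441, -0.0]
force: [-0.1, 0.5, 0.6]
finger_gap: 0.124
```

Request:
carry_out(
  rows=[
    {"x": 0, "y": 0, "z": 0, "wx": 0, "wy": 0, "wz": 0, "hand": 0},
    {"x": 0, "y": 0, "z": 0, "wx": 0, "wy": 0, "wz": 0, "hand": 0},
  ],
)

```text
time_s: 10.85
eef_pos: [571.9, 238.9, -8.0]
tcp_rot: [-0.0, 0.897, 0.441, -0.0]
force: [-0.4, -0.5, -0.6]
finger_gap: 0.126
```

Request:
carry_out(
  rows=[
    {"x": 0, "y": 0, "z": -20, "wx": 0, "wy": 0, "wz": 0, "hand": 0},
    {"x": 0, "y": 0, "z": -60, "wx": 0, "wy": 0, "wz": 0, "hand": 0},
    {"x": 0, "y": 0, "z": -110, "wx": 0, "wy": 0, "wz": 0, "hand": 0},
    {"x": 0, "y": 0, "z": -160, "wx": 0, "wy": 0, "wz": 0, "hand": 0},
    {"x": 0, "y": 0, "z": -200, "wx": 0, "wy": 0, "wz": 0, "hand": 0},
  ],
)

```text
time_s: 11.35
eef_pos: [572.5, 239.5, 195.3]
tcp_rot: [-0.0, 0.897, 0.442, 0.001]
force: [0.5, -0.1, -1.1]
finger_gap: 0.124
```

```bash
python3 - <<'E'
from h import *
for i in range(3): f=r.grab_frame("wrist")
info();o,p,Rm=st()
save(f,"w3")
for d in(0,): print("tip proj",proj(f,p+[0,0,33]),"disc pred",proj(f,p+[0,0,32]))
print(goto((480,-187,210),-37))
E
```

```text
t 11.5 p [573.8 240.2 195.3] yaw 52.4 tilt [0.005 0.002] F [ 0.  -0.  -1.7] gap 0.124 q [-0.09  0.62 -0.59  1.57  0.38  1.07  0.14]
tip proj [np.float64(253.29321558271013), np.float64(236.33288698650642)] disc pred [np.float64(253.2899672562029), np.float64(235.70796437422203)]
(array([-395.5,  186.5,  -16.2]), array([-0.1, -0.4, 89.4]))
```

The grip is on (gap 0.126 ≈ 12 mm) and the cap is lifted. With cap origin z = TCP z + 8, I'll carry it to a spot short of the bottle to measure the mouth.

```bash
python3 - <<'E'
from h import *
info();print(goto((438,-243,195),-37))
E
```

```text
t 11.5 p [573.8 240.2 195.3] yaw 52.4 tilt [0.005 0.002] F [ 0.  -0.  -1.7] gap 0.124 q [-0.09  0.62 -0.59  1.57  0.38  1.07  0.14]
(array([-465.6,  187.3,   -1.6]), array([-0.1, -0.4, 89.4]))
```

Request:
carry_out(
  rows=[
    {"x": -465, "y": 187, "z": 0, "wx": 0, "wy": 0, "wz": 89.5, "hand": 0},
    {"x": -465, "y": 187, "z": 0, "wx": 0, "wy": 0, "wz": 89.5, "hand": 0},
    {"x": -465, "y": 187, "z": 0, "wx": 0, "wy": 0, "wz": 89.5, "hand": 0},
    {"x": -465, "y": 187, "z": 0, "wx": 0, "wy": 0, "wz": 89.5, "hand": 0},
    {"x": -465, "y": 187, "z": 0, "wx": 0, "wy": 0, "wz": 89.5, "hand": 0},
  ],
)

```text
time_s: 12.0
eef_pos: [502.4, -3.9, 190.8]
tcp_rot: [0.0, 0.997, 0.079, -0.002]
force: [0.7, -0.7, -0.9]
finger_gap: 0.121
```

```bash
python3 - <<'E'
from h import *
info();print(goto((438,-243,195),-37))
E
```

```text
t 12.0 p [502.4  -3.9 190.8] yaw 9.1 tilt [-0.003 -0.   ] F [ 0.7 -0.7 -0.9] gap 0.121 q [ 0.25  0.42 -0.42  1.89  0.22  0.88 -0.12]
(array([-101.2,  226. ,   -3.9]), array([ 0.1,  0.2, 46.1]))
```

Request:
carry_out(
  rows=[
    {"x": -101, "y": 226, "z": -3, "wx": 0, "wy": 0, "wz": 46, "hand": 0},
    {"x": -101, "y": 226, "z": -3, "wx": 0, "wy": 0, "wz": 46, "hand": 0},
    {"x": -101, "y": 226, "z": -3, "wx": 0, "wy": 0, "wz": 46, "hand": 0},
    {"x": -101, "y": 226, "z": -3, "wx": 0, "wy": 0, "wz": 46, "hand": 0},
    {"x": -101, "y": 226, "z": -3, "wx": 0, "wy": 0, "wz": 46, "hand": 0},
  ],
)

```text
time_s: 12.5
eef_pos: [439.6, -243.0, 193.9]
tcp_rot: [0.0, 0.956, -0.292, -0.001]
force: [0.5, -0.5, -0.5]
finger_gap: 0.122
```

```bash
python3 - <<'E'
from h import *
for i in range(4): f=r.grab_frame("wrist")
info();save(f,"w4")
for q in("bottle_mouth","bottle_lock","bottle_seal","bottle","cap","cap_lugs"): print(q,[(np.round(d["point"],1).tolist(),round(d["conf"],2)) for d in r.spot_point(q,"wrist")])
E
```

```text
t 12.7 p [ 440.3 -241.7  193.9] yaw -33.7 tilt [-0.003  0.001] F [-0.1  0.7 -1.5] gap 0.126 q [ 0.58  0.4  -0.18  1.89  0.09  0.87 -0.24]
bottle_mouth [([246.5, 112.1], 0.55)]
bottle_lock [([253.3, 110.3], 0.98)]
bottle_seal [([251.3, 111.4], 0.67)]
bottle [([255.1, 111.7], 0.94)]
cap [([255.5, 225.9], 0.78)]
cap_lugs [([255.0, 229.6], 0.57)]
```

View pics/w4.png

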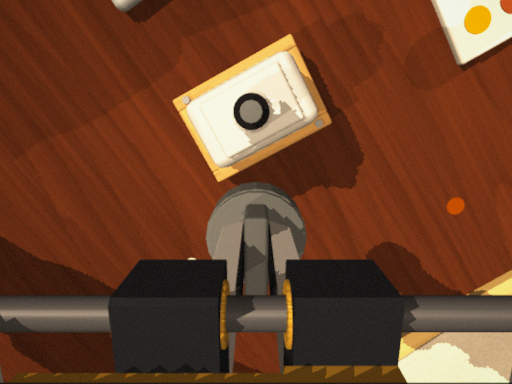

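The wrist view shows the mouth as a dark ring at about (251,111), the holder's long edge at about -29° in the image (bottle yaw about -5°), and the cap held upright at about (256,230). I'll fit both.

```bash
cat >> h.py <<'E'
from scipy.optimize import least_squares
def camtool(f,p,Rm):
    T=np.array(f["world_from_camera"]);return np.linalg.inv(T),T
def ring(f,u,v,w=26,thr=70):
    g=cv2.cvtColor(f["img"],cv2.COLOR_RGB2GRAY)[v-w:v+w,u-w:u+w]
    m=(g<thr).astype(np.uint8);n,l,s,c=cv2.connectedComponentsWithStats(m)
    d=[np.hypot(*(c[k]-w))-0.02*s[k,4] for k in range(1,n)];k=1+int(np.argmin(d))
    cs,_=cv2.findContours((l==k).astype(np.uint8),cv2.RETR_EXTERNAL,cv2.CHAIN_APPROX_NONE)
    c=cv2.convexHull(max(cs,key=len));e=cv2.fitEllipse(c);return (e[0][0]+u-w,e[0][1]+v-w),e[1],s[k]
def capheld(f,p,Rm,show=None):
    """outline of held cap in wrist view (rows<232): fit tool x,y and height of underside over TCP"""
    im=f["img"].astype(int);sat=(im.max(2)-im.min(2))/np.maximum(im.max(2),1)
    m=((sat<0.3)).astype(np.uint8);m[:165]=0;m[238:]=0;m[:,:190]=0;m[:,325:]=0
    n,l,s,c=cv2.connectedComponentsWithStats(m);k=1+np.argmax(s[1:,4]);m=(l==k)
    pts=[]
    for col in range(218,296):
        rr=np.where(m[:,col])[0]
        if len(rr): pts.append((col,rr[0]))
    for row in range(205,232):
        cc=np.where(m[row])[0]
        if len(cc): pts+= [(cc[0],row),(cc[-1]+1,row)]
    pts=np.array(pts,float);t=np.linspace(0,2*np.pi,180)
    def res(q):
        P=np.array([proj(f,p+Rm.apply([q[0]+29*np.cos(a),q[1]+29*np.sin(a),0])+[0,0,q[2]+z]) for z in(0,24) for a in t],np.float32)
        h=cv2.convexHull(P);return np.array([cv2.pointPolygonTest(h,tuple(map(float,x)),True) for x in pts])
    a=least_squares(res,[0,0,8],loss="soft_l1",diff_step=1e-3,x_scale=[1,1,3]);
    b=least_squares(lambda q:res([q[0],q[1],8]),[0,0],loss="soft_l1",diff_step=1e-3)
    return a.x,np.sqrt(np.mean(a.fun**2)),b.x,np.sqrt(np.mean(b.fun**2)),len(pts),(pts.min(0),pts.max(0))
E
python3 - <<'E'
from h import *
f=r.grab_frame("wrist");info();o,p,Rm=st()
print("cap",capheld(f,p,Rm))
for th in(50,70,90): print(ring(f,251,111,thr=th))
e=ring(f,251,111)[0]
for z in(126,130,134): print(z,onz(f,e,z).round(1))
E
```

```text
t 13.05 p [ 442.2 -240.1  195.3] yaw -33.4 tilt [-0.  0.] F [ 0.  -0.1 -0.5] gap 0.127 q [ 0.58  0.39 -0.19  1.89  0.09  0.87 -0.24]
cap (array([-0.78828356,  3.20839092,  5.71529258]), np.float64(0.4121662192552748), array([0., 0.]), np.float64(3.396972787443204), 132, (array([207., 183.]), array([305., 231.])))
((251.7900562286377, 118.33235168457031), (34.31005096435547, 35.02859878540039), array([ 10,  16,  34,  35, 516], dtype=int32))
((251.7956771850586, 118.37723159790039), (34.36824417114258, 35.558753967285156), array([ 10,  16,  35,  36, 557], dtype=int32))
((251.77339363098145, 118.34479141235352), (34.86181640625, 35.73965072631836), array([ 10,  16,  35,  36, 598], dtype=int32))
126 [ 473.7 -184.4  126. ]
130 [ 473.8 -184.4  130. ]
134 [ 473.9 -184.4  134. ]
```

Request:
carry_out(
  rows=[
    {"x": -4, "y": -22, "z": 0, "wx": 0, "wy": 0, "wz": 3.6, "hand": 0},
    {"x": -4, "y": -22, "z": 0, "wx": 0, "wy": 0, "wz": 3.6, "hand": 0},
    {"x": -4, "y": -22, "z": 0, "wx": 0, "wy": 0, "wz": 3.6, "hand": 0},
    {"x": -4, "y": -22, "z": 0, "wx": 0, "wy": 0, "wz": 3.6, "hand": 0},
  ],
)

```text
time_s: 13.45
eef_pos: [450.4, -221.3, 195.4]
tcp_rot: [0.0, 0.948, -0.318, -0.0]
force: [0.1, 0.2, -1.2]
finger_gap: 0.13
```

```bash
sed -i 's/\[0,0\],loss/[.1,.1],loss/' h.py; python3 - <<'E'
from h import *
for i in range(4): f=r.grab_frame("wrist")
info();o,p,Rm=st()
a=capheld(f,p,Rm);print("cap",a[:4])
m=proj(f,(473.8,-184.4,130));print(m);e=ring(f,int(m[0]),int(m[1]));print(e)
for z in(126,130,134): w=onz(f,e[0],z);print(z,w.round(1),Rm.inv().apply(w-p).round(2))
t=r.grab_frame("top");s=r.grab_frame("side")
for q in("bottle_seal","bottle_mouth","cap"):
  for c in("top","side"): print(q,c,[(np.round(d["point"],1).tolist(),round(d["conf"],2)) for d in r.spot_point(q,c)[:6]])
print("mouth pred top/side",proj(t,(473.8,-184.4,144)),proj(s,(473.8,-184.4,144)))
e2=ring(t,360,252,w=14);print(e2,onz(t,e2[0],130))
E
```

```text
t 13.65 p [ 450.4 -221.2  195.4] yaw -37.2 tilt [-0. -0.] F [ 0.4 -0.6 -0.7] gap 0.121 q [ 0.53  0.39 -0.17  1.89  0.09  0.87 -0.34]
cap (array([0., 0., 0.]), np.float64(9.97496483417532), array([-2.94112878, -8.82820741]), np.float64(6.473853977094785))
[np.float64(252.4062267923651), np.float64(143.44370692171142)]
((252.3591365814209, 143.31532096862793), (33.8624267578125, 34.43157958984375), array([ 10,  10,  34,  34, 527], dtype=int32))
126 [ 473.6 -184.5  126. ] [ -3.72 -43.26  69.36]
130 [ 473.8 -184.3  130. ] [ -3.67 -43.62  65.36]
134 [ 474.1 -184.   134. ] [ -3.63 -43.97  61.36]
bottle_seal top [([358.4, 258.1], 0.7)]
bottle_seal side [([336.7, 138.7], 0.64), ([357.8, 109.9], 0.25)]
bottle_mouth top [([362.0, 254.3], 0.64)]
bottle_mouth side [([334.9, 142.1], 0.63)]
cap top [([217.5, 174.4], 0.97), ([392.3, 265.5], 0.96), ([223.4, 212.8], 0.96), ([142.9, 221.2], 0.94), ([176.3, 259.4], 0.83)]
cap side [([242.7, 252.0], 0.74), ([199.0, 244.1], 0.66), ([188.6, 337.6], 0.63), ([353.4, 108.2], 0.61), ([269.9, 318.6], 0.57)]
mouth pred top/side [np.float64(363.6428651347803), np.float64(254.74559355178485)] [np.float64(337.2848066734138), np.float64(133.50897929029827)]
((361.9934959411621, 254.01684379577637), (11.89384937286377, 12.899794578552246), array([10, 10, 13, 13, 62], dtype=int32)) [ 474.1300023  -184.94988626  130.        ]
```

The mouth agrees across three views: about (474.0, -184.6). The bottle behind the cap spoiled the cap fit, so I'll step back and repeat it with the arm settled.

Request:
carry_out(
  rows=[
    {"x": 0, "y": 40, "z": 0, "wx": 0, "wy": 0, "wz": 0, "hand": 0},
    {"x": 0, "y": 40, "z": 0, "wx": 0, "wy": 0, "wz": 0, "hand": 0},
    {"x": 0, "y": 40, "z": 0, "wx": 0, "wy": 0, "wz": 0, "hand": 0},
    {"x": 0, "y": 40, "z": 0, "wx": 0, "wy": 0, "wz": 0, "hand": 0},
    {"x": 0, "y": 40, "z": 0, "wx": 0, "wy": 0, "wz": 0, "hand": 0},
  ],
)

```text
time_s: 14.55
eef_pos: [427.2, -251.7, 195.5]
tcp_rot: [-0.0, 0.948, -0.318, 0.0]
force: [-0.2, 0.2, -0.8]
finger_gap: 0.124
```

```bash
python3 - <<'E'
from h import *
for i in range(4): f=r.grab_frame("wrist")
info();o,p,Rm=st();np.set_printoptions(suppress=True,precision=2)
a=capheld(f,p,Rm);print("cap",a)
T=np.array(f["world_from_camera"]);print("cam in tool",Rm.inv().apply(T[:3,3]-p))
m=proj(f,(474,-184.5,130));e=ring(f,int(m[0]),int(m[1]));w=onz(f,e[0],130);print("mouth",w,Rm.inv().apply(w-p))
# bar edges in wrist: centre column near far end
g=f["img"].astype(int).sum(2)
c=cv2.resize(f["img"][175:265,205:310],(700,600),interpolation=cv2.INTER_CUBIC);cv2.imwrite("pics/c7.png",c[:,:,::-1])
t=r.grab_frame("top");print("cap pred top", proj(t,p+Rm.apply([0,3,-32])))
cv2.imwrite("pics/t2.png",cv2.resize(t["img"][220:300,330:430],(800,640),interpolation=cv2.INTER_CUBIC)[:,:,::-1])
E
```

```text
t 14.75 p [ 426.9 -252.1  195.4] yaw -37.1 tilt [0. 0.] F [ 0.4 -0.  -0.8] gap 0.13 q [ 0.6   0.38 -0.17  1.91  0.08  0.86 -0.26]
cap (array([-0.67,  3.43,  5.71]), np.float64(0.4543898668146799), array([-0.67,  3.06]), np.float64(0.5042131335045085), 132, (array([207., 183.]), array([305., 231.])))
cam in tool [  -0.48  -68.43 -211.72]
mouth [ 473.71 -184.4   130.  ] [ -3.47 -82.19  65.42]
cap pred top [np.float64(414.4663897489986), np.float64(283.95541451732674)]
```

View pics/c7.png

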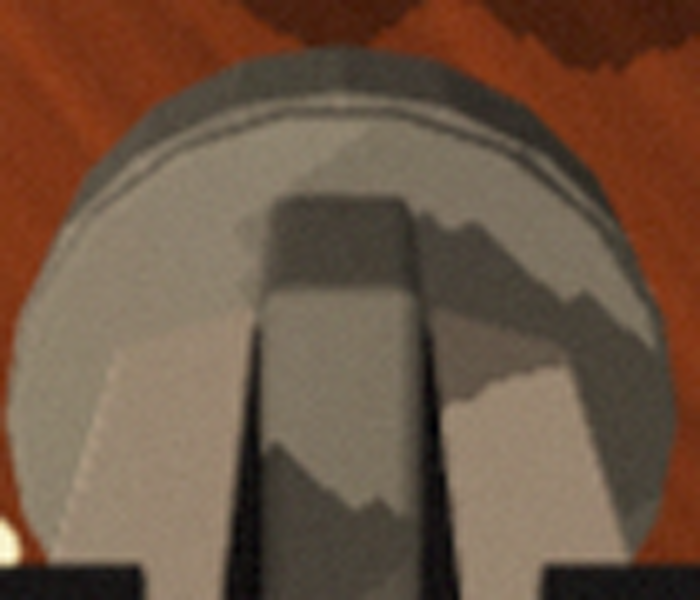

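The crop shows the cap seated squarely, with the bar centred on the disc and level. The cap centre is 3.3 mm along tool +y from the TCP, so I'll allow for that when turning. Now I'll move over the mouth.

Request:
carry_out(
  rows=[
    {"x": -2.8, "y": -45, "z": 0, "wx": 0, "wy": 0, "wz": 0, "hand": 0},
    {"x": -2.8, "y": -70, "z": 0, "wx": 0, "wy": 0, "wz": 0, "hand": 0},
    {"x": -2.8, "y": -85.5, "z": 0, "wx": 0, "wy": 0, "wz": 0, "hand": 0},
    {"x": -2.8, "y": -85.5, "z": 15, "wx": 0, "wy": 0, "wz": 0, "hand": 0},
    {"x": -2.8, "y": -85.5, "z": 30, "wx": 0, "wy": 0, "wz": 0, "hand": 0},
  ],
)

```text
time_s: 15.3
eef_pos: [476.9, -181.9, 165.3]
tcp_rot: [-0.0, 0.948, -0.318, 0.001]
force: [-0.2, -0.6, -0.3]
finger_gap: 0.124
```

Request:
carry_out(
  rows=[
    {"x": 0, "y": 0, "z": 10, "wx": 0, "wy": 0, "wz": 0, "hand": 0},
    {"x": 0, "y": 0, "z": 15, "wx": 0, "wy": 0, "wz": 0, "hand": 0},
    {"x": 0, "y": 0, "z": 20, "wx": 0, "wy": 0, "wz": 0, "hand": 0},
    {"x": 0, "y": 0, "z": 20, "wx": 0, "wy": 0, "wz": 0, "hand": 0},
  ],
)

```text
time_s: 15.7
eef_pos: [475.8, -182.7, 145.1]
tcp_rot: [-0.0, 0.948, -0.319, -0.0]
force: [0.7, 0.7, -0.7]
finger_gap: 0.129
```

```bash
python3 - <<'E'
from h import *
t=r.grab_frame("top");s=r.grab_frame("side");t=r.grab_frame("top")
info();print(goto((476.3,-182.2,134),-37.1))
for n,f in(("top",t),("side",s)):
    print(n,"cap disc centre pred if on axis",np.round(proj(f,(474.1,-184.6,166+8)),1))
# top: fit cap disc?
E
```

```text
t 15.85 p [ 476.4 -182.9  145.8] yaw -37.2 tilt [ 0.001 -0.   ] F [ 0.9 -0.  -0.6] gap 0.124 q [ 0.43  0.47 -0.17  1.93  0.11  0.75 -0.45]
(array([-0.4, -0.5, 11.8]), array([-0. , -0.1, -0.1]))
top cap disc centre pred if on axis [368.  255.9]
side cap disc centre pred if on axis [338.6 122.1]
```

Request:
carry_out(
  rows=[
    {"x": -0.4, "y": -0.5, "z": 6, "wx": 0, "wy": 0, "wz": 0, "hand": 0},
    {"x": -0.4, "y": -0.5, "z": 12, "wx": 0, "wy": 0, "wz": 0, "hand": 0},
    {"x": -0.4, "y": -0.5, "z": 17, "wx": 0, "wy": 0, "wz": 0, "hand": 0},
    {"x": -0.4, "y": -0.5, "z": 17, "wx": 0, "wy": 0, "wz": 0, "hand": 0},
  ],
)

```text
time_s: 16.25
eef_pos: [475.2, -181.8, 127.5]
tcp_rot: [-0.0, 0.948, -0.319, -0.001]
force: [-0.4, 0.6, -1.0]
finger_gap: 0.127
```

Request:
carry_out(
  rows=[
    {"x": 0, "y": 0, "z": 1, "wx": 0, "wy": 0, "wz": 0, "hand": 0},
    {"x": 0, "y": 0, "z": 2, "wx": 0, "wy": 0, "wz": 0, "hand": 0},
    {"x": 0, "y": 0, "z": 3, "wx": 0, "wy": 0, "wz": 0, "hand": 0},
  ],
)

```text
time_s: 16.55
eef_pos: [476.1, -182.1, 125.4]
tcp_rot: [-0.0, 0.948, -0.319, 0.0]
force: [0.3, 0.1, -0.7]
finger_gap: 0.126
```

Request:
carry_out(
  rows=[
    {"x": 0, "y": 0, "z": 1, "wx": 0, "wy": 0, "wz": 0, "hand": 0},
    {"x": 0, "y": 0, "z": 2, "wx": 0, "wy": 0, "wz": 0, "hand": 0},
  ],
)

```text
time_s: 16.75
eef_pos: [476.0, -182.0, 123.4]
tcp_rot: [-0.0, 0.948, -0.319, 0.0]
force: [0.1, -0.1, -0.1]
finger_gap: 0.124
```

Request:
carry_out(
  rows=[
    {"x": 0, "y": 0, "z": 1, "wx": 0, "wy": 0, "wz": 0, "hand": 0},
    {"x": 0, "y": 0, "z": 2, "wx": 0, "wy": 0, "wz": 0, "hand": 0},
  ],
)

```text
time_s: 16.95
eef_pos: [476.0, -182.0, 121.4]
tcp_rot: [-0.0, 0.948, -0.319, 0.0]
force: [0.1, -0.4, -0.7]
finger_gap: 0.126
```

Request:
carry_out(
  rows=[
    {"x": 0, "y": 0, "z": 1, "wx": 0, "wy": 0, "wz": 0, "hand": 0},
    {"x": 0, "y": 0, "z": 2, "wx": 0, "wy": 0, "wz": 0, "hand": 0},
  ],
)

```text
time_s: 17.15
eef_pos: [476.0, -182.0, 119.3]
tcp_rot: [-0.0, 0.948, -0.319, 0.0]
force: [0.5, 0.2, -1.3]
finger_gap: 0.128
```

Request:
carry_out(
  rows=[
    {"x": 0, "y": 0, "z": 1, "wx": 0, "wy": 0, "wz": 0, "hand": 0},
    {"x": 0, "y": 0, "z": 2, "wx": 0, "wy": 0, "wz": 0, "hand": 0},
  ],
)

```text
time_s: 17.35
eef_pos: [475.9, -182.0, 117.3]
tcp_rot: [0.0, 0.948, -0.319, 0.0]
force: [-0.9, 0.1, -1.1]
finger_gap: 0.127
```

Request:
carry_out(
  rows=[
    {"x": 0, "y": 0, "z": 1, "wx": 0, "wy": 0, "wz": 0, "hand": 0},
    {"x": 0, "y": 0, "z": 2, "wx": 0, "wy": 0, "wz": 0, "hand": 0},
  ],
)

```text
time_s: 17.55
eef_pos: [475.9, -182.1, 115.3]
tcp_rot: [0.0, 0.948, -0.319, -0.0]
force: [0.7, -0.6, 0.3]
finger_gap: 0.127
```

Request:
carry_out(
  rows=[
    {"x": 0, "y": 0, "z": 1, "wx": 0, "wy": 0, "wz": 0, "hand": 0},
    {"x": 0, "y": 0, "z": 2, "wx": 0, "wy": 0, "wz": 0, "hand": 0},
  ],
)

```text
time_s: 17.75
eef_pos: [475.9, -182.0, 113.3]
tcp_rot: [-0.0, 0.948, -0.319, 0.0]
force: [-0.0, -0.6, -1.1]
finger_gap: 0.123
```

Request:
carry_out(
  rows=[
    {"x": 0, "y": 0, "z": 1, "wx": 0, "wy": 0, "wz": 0, "hand": 0},
    {"x": 0, "y": 0, "z": 2, "wx": 0, "wy": 0, "wz": 0, "hand": 0},
  ],
)

```text
time_s: 17.95
eef_pos: [476.0, -182.1, 111.6]
tcp_rot: [0.0, 0.948, -0.319, 0.0]
force: [-1.2, -0.2, 2.2]
finger_gap: 0.123
```

Request:
carry_out(
  rows=[
    {"x": 0, "y": 0, "z": 1, "wx": 0, "wy": 0, "wz": 0, "hand": 0},
    {"x": 0, "y": 0, "z": 2, "wx": 0, "wy": 0, "wz": 0, "hand": 0},
  ],
)

```text
time_s: 18.15
eef_pos: [476.0, -182.0, 109.5]
tcp_rot: [0.0, 0.948, -0.319, 0.0]
force: [-1.2, 0.3, 4.1]
finger_gap: 0.127
```

Request:
carry_out(
  rows=[
    {"x": 0, "y": 0, "z": 1, "wx": 0, "wy": 0, "wz": 0, "hand": 0},
  ],
)

```text
time_s: 18.25
eef_pos: [476.0, -182.0, 108.5]
tcp_rot: [-0.0, 0.948, -0.319, 0.0]
force: [-0.5, 1.5, 3.6]
finger_gap: 0.122
```

Spring contact came at TCP z ≈ 112, soft as expected, with almost no side force. I'll press on down.

Request:
carry_out(
  rows=[
    {"x": 0, "y": 0, "z": 1, "wx": 0, "wy": 0, "wz": 0, "hand": 0},
    {"x": 0, "y": 0, "z": 2, "wx": 0, "wy": 0, "wz": 0, "hand": 0},
    {"x": 0, "y": 0, "z": 3, "wx": 0, "wy": 0, "wz": 0, "hand": 0},
  ],
)

```text
time_s: 18.55
eef_pos: [476.0, -182.1, 105.5]
tcp_rot: [0.0, 0.948, -0.319, 0.0]
force: [-0.7, 0.8, 5.2]
finger_gap: 0.126
```

Request:
carry_out(
  rows=[
    {"x": 0, "y": 0, "z": 1, "wx": 0, "wy": 0, "wz": 0, "hand": 0},
    {"x": 0, "y": 0, "z": 2, "wx": 0, "wy": 0, "wz": 0, "hand": 0},
  ],
)

```text
time_s: 18.75
eef_pos: [476.0, -182.0, 103.5]
tcp_rot: [0.0, 0.948, -0.319, 0.0]
force: [-1.9, 0.2, 5.2]
finger_gap: 0.127
```

Request:
carry_out(
  rows=[
    {"x": 0, "y": 0, "z": 1, "wx": 0, "wy": 0, "wz": 0, "hand": 0},
    {"x": 0, "y": 0, "z": 2, "wx": 0, "wy": 0, "wz": 0, "hand": 0},
  ],
)

```text
time_s: 18.95
eef_pos: [476.0, -182.1, 101.6]
tcp_rot: [0.0, 0.948, -0.319, 0.0]
force: [-2.1, 0.9, 7.4]
finger_gap: 0.122
```

Request:
carry_out(
  rows=[
    {"x": 0, "y": 0, "z": 1, "wx": 0, "wy": 0, "wz": 0, "hand": 0},
  ],
)

```text
time_s: 19.05
eef_pos: [476.0, -182.0, 100.7]
tcp_rot: [0.0, 0.948, -0.319, 0.0]
force: [-1.9, 1.3, 10.5]
finger_gap: 0.123
```

Request:
carry_out(
  rows=[
    {"x": 0, "y": 0, "z": 1, "wx": 0, "wy": 0, "wz": 0, "hand": 0},
    {"x": 0, "y": 0, "z": 1, "wx": 0, "wy": 0, "wz": 0, "hand": 0},
  ],
)

```text
time_s: 19.25
eef_pos: [476.0, -182.1, 100.1]
tcp_rot: [0.0, 0.948, -0.319, 0.0]
force: [-2.6, 1.0, 12.0]
finger_gap: 0.121
```

Request:
carry_out(
  rows=[
    {"x": 0, "y": 0, "z": 0.7, "wx": 0, "wy": 0, "wz": 0, "hand": 0},
    {"x": 0, "y": 0, "z": 0.7, "wx": 0, "wy": 0, "wz": 0, "hand": 0},
  ],
)

```text
time_s: 19.45
eef_pos: [476.0, -182.0, 99.6]
tcp_rot: [0.0, 0.948, -0.319, 0.0]
force: [-2.6, 1.5, 14.2]
finger_gap: 0.125
```

Pressing at about 14 N. I'll turn clockwise about the cap's own axis in small steps.

Request:
carry_out(
  rows=[
    {"x": 0.23, "y": 0.01, "z": 0, "wx": 0, "wy": 0, "wz": 4, "hand": 0},
    {"x": 0.46, "y": 0.03, "z": 0, "wx": 0, "wy": 0, "wz": 8, "hand": 0},
    {"x": 0.69, "y": 0.07, "z": 0, "wx": 0, "wy": 0, "wz": 12, "hand": 0},
  ],
)

```text
time_s: 19.75
eef_pos: [477.4, -182.9, 99.8]
tcp_rot: [-0.0, 0.909, -0.417, 0.001]
force: [-2.0, 1.3, 12.8]
finger_gap: 0.128
```

```bash
python3 - <<'E'
from h import *
info();print(np.round(st()[0]["ft_torque"],2))
E
```

```text
t 19.75 p [ 477.4 -182.9   99.8] yaw -49.3 tilt [ 0.002 -0.001] F [-2.   1.3 12.8] gap 0.128 q [ 0.38  0.53 -0.09  1.98  0.08  0.63 -0.63]
[0.14 0.53 0.08]
```

Request:
carry_out(
  rows=[
    {"x": 0.23, "y": 0.01, "z": 0.2, "wx": 0, "wy": 0, "wz": 4, "hand": 0},
    {"x": 0.46, "y": 0.03, "z": 0.3, "wx": 0, "wy": 0, "wz": 8, "hand": 0},
    {"x": 0.69, "y": 0.07, "z": 0.3, "wx": 0, "wy": 0, "wz": 12, "hand": 0},
  ],
)

```text
time_s: 20.05
eef_pos: [478.2, -183.8, 99.7]
tcp_rot: [-0.0, 0.86, -0.51, 0.002]
force: [-2.0, -0.5, 13.3]
finger_gap: 0.128
```

```bash
python3 - <<'E'
from h import *
info();print(np.round(st()[0]["ft_torque"],2))
E
```

```text
t 20.05 p [ 478.2 -183.8   99.7] yaw -61.3 tilt [ 0.003 -0.001] F [-2.  -0.5 13.3] gap 0.128 q [ 0.33  0.53 -0.03  1.98  0.03  0.63 -0.79]
[0.03 0.55 0.03]
```

Request:
carry_out(
  rows=[
    {"x": 0, "y": 0, "z": 0, "wx": 0, "wy": 0, "wz": 0, "hand": 0},
    {"x": 0, "y": 0, "z": 0, "wx": 0, "wy": 0, "wz": 0, "hand": 0},
  ],
)

```text
time_s: 20.25
eef_pos: [478.2, -183.8, 99.7]
tcp_rot: [-0.0, 0.861, -0.509, 0.002]
force: [-1.3, -0.2, 13.6]
finger_gap: 0.127
```

```bash
python3 - <<'E'
from h import *
info();print(np.round(st()[0]["ft_torque"],2));o,p,Rm=st()
print("cap axis",p+Rm.apply([0,3.3,0]), goto((474+3.3*.877,-184.6+3.3*.48,99.7),yaw(Rm)))
E
```

```text
t 20.25 p [ 478.2 -183.8   99.7] yaw -61.2 tilt [ 0.003 -0.001] F [-1.3 -0.2 13.6] gap 0.127 q [ 0.34  0.53 -0.03  1.98  0.03  0.63 -0.79]
[0.05 0.46 0.02]
cap axis [ 475.33500999 -185.40231785   99.72799836] (array([-1.3,  0.8,  0. ]), array([-0.1, -0.2,  0. ]))
```

Request:
carry_out(
  rows=[
    {"x": 0.1, "y": 0, "z": 0.1, "wx": 0, "wy": 0, "wz": 4, "hand": 0},
    {"x": 0.2, "y": 0, "z": 0.1, "wx": 0, "wy": 0, "wz": 8, "hand": 0},
    {"x": 0.3, "y": 0, "z": 0.1, "wx": 0, "wy": 0, "wz": 12, "hand": 0},
  ],
)

```text
time_s: 20.55
eef_pos: [478.2, -184.5, 99.7]
tcp_rot: [-0.0, 0.802, -0.597, 0.002]
force: [-1.2, 0.7, 13.8]
finger_gap: 0.127
```

```bash
python3 - <<'E'
from h import *
info();print(np.round(st()[0]["ft_torque"],2));o,p,Rm=st()
print("cap axis",p+Rm.apply([0,3.3,0]))
E
```

```text
t 20.55 p [ 478.2 -184.5   99.7] yaw -73.3 tilt [ 0.003 -0.002] F [-1.2  0.7 13.8] gap 0.127 q [ 0.29  0.54  0.03  1.98 -0.02  0.63 -0.94]
[-0.1   0.53  0.04]
cap axis [ 475.08865447 -185.41770325   99.66750448]
```

Request:
carry_out(
  rows=[
    {"x": 0.23, "y": 0.01, "z": 0, "wx": 0, "wy": 0, "wz": 4, "hand": 0},
    {"x": 0.46, "y": 0.03, "z": 0, "wx": 0, "wy": 0, "wz": 8, "hand": 0},
    {"x": 0.65, "y": 0.07, "z": 0, "wx": 0, "wy": 0, "wz": 12, "hand": 0},
  ],
)

```text
time_s: 20.85
eef_pos: [478.2, -185.1, 99.6]
tcp_rot: [-0.0, 0.735, -0.678, 0.002]
force: [-2.2, 0.2, 13.7]
finger_gap: 0.127
```

```bash
python3 - <<'E'
from h import *
info();print(np.round(st()[0]["ft_torque"],2));o,p,Rm=st()
print("cap axis",p+Rm.apply([0,3.3,0]))
E
```

```text
t 20.85 p [ 478.2 -185.1   99.6] yaw -85.3 tilt [ 0.003 -0.002] F [-2.2  0.2 13.7] gap 0.127 q [ 0.25  0.54  0.09  1.98 -0.08  0.63 -1.1 ]
[-0.1   0.6   0.04]
cap axis [ 474.94739993 -185.37430765   99.62706922]
```

Request:
carry_out(
  rows=[
    {"x": 0.17, "y": 0, "z": 0, "wx": 0, "wy": 0, "wz": 3, "hand": 0},
    {"x": 0.35, "y": 0.02, "z": 0, "wx": 0, "wy": 0, "wz": 6, "hand": 0},
    {"x": 0.5, "y": 0.05, "z": 0, "wx": 0, "wy": 0, "wz": 9, "hand": 0},
    {"x": 0.5, "y": 0.05, "z": 0, "wx": 0, "wy": 0, "wz": 9, "hand": 0},
  ],
)

```text
time_s: 21.25
eef_pos: [478.2, -185.6, 99.6]
tcp_rot: [0.0, -0.681, 0.733, -0.002]
force: [-2.2, -0.7, 13.1]
finger_gap: 0.126
```

```bash
python3 - <<'E'
from h import *
info();print(np.round(st()[0]["ft_torque"],2));o,p,Rm=st()
print("cap axis",p+Rm.apply([0,3.3,0]))
E
```

```text
t 21.25 p [ 478.2 -185.6   99.6] yaw -94.2 tilt [ 0.003 -0.002] F [-2.2 -0.7 13.1] gap 0.126 q [ 0.22  0.54  0.14  1.98 -0.12  0.63 -1.21]
[-0.06  0.6  -0.04]
cap axis [ 474.93883491 -185.34782525   99.62840245]
```

The turn was free all the way (torque ≤0.04 N m) and the bar is at about -4°, in line with the bottle. I'll ease up slowly to let the lugs rise into the pocket.

Request:
carry_out(
  rows=[
    {"x": 0, "y": 0, "z": -1, "wx": 0, "wy": 0, "wz": 0, "hand": 0},
    {"x": 0, "y": 0, "z": -2, "wx": 0, "wy": 0, "wz": 0, "hand": 0},
    {"x": 0, "y": 0, "z": -3, "wx": 0, "wy": 0, "wz": 0, "hand": 0},
    {"x": 0, "y": 0, "z": -4, "wx": 0, "wy": 0, "wz": 0, "hand": 0},
  ],
)

```text
time_s: 21.65
eef_pos: [478.2, -185.5, 102.9]
tcp_rot: [0.0, -0.681, 0.732, -0.001]
force: [-0.5, -0.9, 5.9]
finger_gap: 0.131
```

Request:
carry_out(
  rows=[
    {"x": 0, "y": 0, "z": -1, "wx": 0, "wy": 0, "wz": 0, "hand": 0},
    {"x": 0, "y": 0, "z": -2, "wx": 0, "wy": 0, "wz": 0, "hand": 0},
  ],
)

```text
time_s: 21.85
eef_pos: [478.2, -185.5, 104.7]
tcp_rot: [0.0, -0.681, 0.732, -0.001]
force: [0.6, -1.4, 5.4]
finger_gap: 0.127
```

Request:
carry_out(
  rows=[
    {"x": 0, "y": 0, "z": -1, "wx": 0, "wy": 0, "wz": 0, "hand": 0},
  ],
)

```text
time_s: 21.95
eef_pos: [478.1, -185.5, 105.1]
tcp_rot: [0.0, -0.681, 0.732, -0.001]
force: [3.5, -3.5, -9.3]
finger_gap: 0.127
```

The cap holds against an upward pull of about 9 N at TCP z 105 (free height was 112), so the lugs have caught. I'll relax to neutral and open.

Request:
carry_out(
  rows=[
    {"x": 0, "y": 0, "z": 1.2, "wx": 0, "wy": 0, "wz": 0, "hand": 0},
    {"x": 0, "y": 0, "z": 1.2, "wx": 0, "wy": 0, "wz": 0, "hand": 0},
  ],
)

```text
time_s: 22.15
eef_pos: [478.1, -185.5, 104.5]
tcp_rot: [0.0, -0.681, 0.732, -0.001]
force: [0.4, -2.4, 5.5]
finger_gap: 0.126
```

Request:
carry_out(
  rows=[
    {"x": 0, "y": 0, "z": 0, "wx": 0, "wy": 0, "wz": 0, "hand": 35},
    {"x": 0, "y": 0, "z": 0, "wx": 0, "wy": 0, "wz": 0, "hand": 35},
    {"x": 0, "y": 0, "z": 0, "wx": 0, "wy": 0, "wz": 0, "hand": 35},
    {"x": 0, "y": 0, "z": 0, "wx": 0, "wy": 0, "wz": 0, "hand": 35},
  ],
)

```text
time_s: 22.55
eef_pos: [476.8, -184.1, 104.0]
tcp_rot: [-0.0, -0.681, 0.732, 0.0]
force: [0.1, -0.6, 2.9]
finger_gap: 0.345
```

Request:
carry_out(
  rows=[
    {"x": 0, "y": 0, "z": -10, "wx": 0, "wy": 0, "wz": 0, "hand": 35},
    {"x": 0, "y": 0, "z": -30, "wx": 0, "wy": 0, "wz": 0, "hand": 35},
    {"x": 0, "y": 0, "z": -60, "wx": 0, "wy": 0, "wz": 0, "hand": 35},
    {"x": 0, "y": 0, "z": -90, "wx": 0, "wy": 0, "wz": 0, "hand": 35},
    {"x": 0, "y": 0, "z": -90, "wx": 0, "wy": 0, "wz": 0, "hand": 35},
  ],
)

```text
time_s: 23.05
eef_pos: [479.5, -185.5, 197.9]
tcp_rot: [0.002, -0.681, 0.732, -0.003]
force: [-0.5, 0.9, 0.5]
finger_gap: 0.349
```

```bash
python3 - <<'E'
from h import *
for i in range(4): f=r.grab_frame("wrist")
info()
for z0 in(112,116,120): print(z0,proj(f,(474.5,-185,z0)),proj(f,(474.5,-185,z0+24)))
s=r.grab_frame("side")
u,v=map(int,proj(f,(474.5,-185,140)));a=f["img"][max(0,v-70):v+70,u-70:u+70];a=cv2.resize(a,(400,int(400*a.shape[0]/a.shape[1])),interpolation=cv2.INTER_CUBIC)
a=cv2.resize(a,(400,400));b=cv2.resize(s["img"][95:215,275:395],(400,400),interpolation=cv2.INTER_CUBIC)
cv2.imwrite("pics/fin.png",np.hstack([a,b])[:,:,::-1])
for z in(124,128,132,136,140,144):print(z,"disc top centre in side crop",[round(x,1) for x in ((np.array(proj(s,(474.5,-185,z)))-[275,95])*400/120+[400,0])])
E
```

```text
t 23.25 p [ 476.1 -184.   193.3] yaw -94.1 tilt [-0.002  0.001] F [ 0.4  0.  -0.8] gap 0.351 q [ 0.2   0.41  0.16  1.88 -0.09  0.87 -1.24]
112 [np.float64(257.19175115010887), np.float64(192.28936656089095)] [np.float64(257.29122737938343), np.float64(199.03671200452268)]
116 [np.float64(257.20724933507927), np.float64(193.34058863180397)] [np.float64(257.30944892063735), np.float64(200.27265585012057)]
120 [np.float64(257.22315713422984), np.float64(194.41959430883463)] [np.float64(257.3281935274577), np.float64(201.5440785643167)]
124 disc top centre in side crop [np.float64(603.9), np.float64(152.3)]
128 disc top centre in side crop [np.float64(604.5), np.float64(147.4)]
132 disc top centre in side crop [np.float64(605.1), np.float64(142.6)]
136 disc top centre in side crop [np.float64(605.7), np.float64(137.7)]
140 disc top centre in side crop [np.float64(606.3), np.float64(132.7)]
144 disc top centre in side crop [np.float64(606.9), np.float64(127.8)]
```

View pics/fin.png

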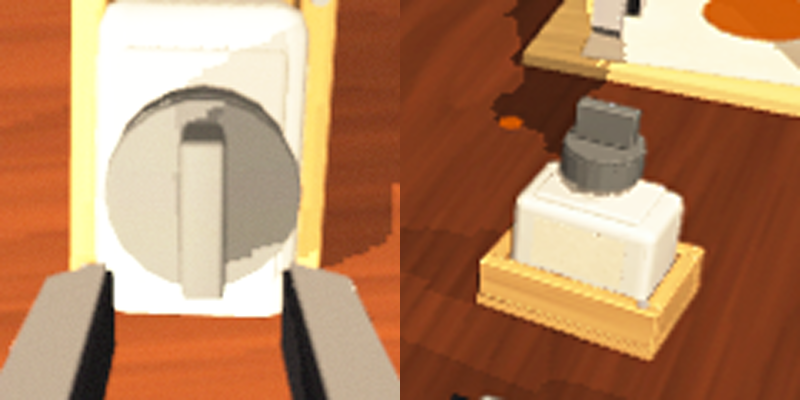

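The last picture shows the cap low and level on the bottle, its bar within about 2° of the long side. The gripper is clear of everything, so I'm handing in.

```bash
python3 -c "
from h import *
print(r.job_done());info()"
```

```text
the job is handed in; nothing more can be done
None
the job is handed in; nothing more can be done
```

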